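# Pry open the instrument case

### The arm

A 6-joint arm with a two-finger parallel gripper is mounted at the origin on a cart in front of the work surface, level with it; the furniture and walls round the work are solid. World frame = base frame: x ahead of the robot, y to its left, z up, the work surface at z = 0. Lengths are in m, angles in rad, forces in N, time in s.
With the tool pointing down it reaches from about 0.275 to 0.825 m from the base axis. Payload 5.2 kg.
Tool frame: the origin (TCP) lies between the finger pads; the fingertips stand 11 mm ahead of it and the grasp point (between the pads) lies 8 mm behind it; z points along the fingers, y is the line along which they close (so a half turn about z gives the same grasp; the last joint's range is limited). The gripper opens to 93 mm and grips with 3 to 60 N. Pads are 15 mm wide; open, the fingers measure 128 mm over their backs; the gripper's body (75 mm by 188 mm) begins 65 mm behind the grasp point.
Start: joints at [-1.551, 0.259, 1.535, -0, 1.348, -0.203], TCP at [0.122, -0.536, 0.23] pointing down, gripper open.
Joint ranges: [-3.14, 3.14], [-0.91, 2.08], [0.19, 2.58], [-1.22, 4.36], [0.22, 2.71], [-3.12, 3.12]. Speed limits (rad/s): [2.57, 2.57, 3.14, 3.14, 3.14, 3.14].

### API

Orientations are given as [roll, pitch, yaw] about the fixed x, y, z axes, in that order (R = Rz(yaw) Ry(pitch) Rx(roll)).
In Python, from cell import telemetry, cams, job, nets gives the robot as it stands. The module is installed in compiled form; this text tells all that it offers.
- The arm moves only by the tool arm_command, never from a script. Its argument "increments" is a list of rows, each an object with "jaw": the closure, from 0 (fully open) to 1 (shut); "translation": the shift along the tool's x, y, z in mm, a list of three; "rot": the turn, a rotation vector about the tool's x, y, z in rad, a list of three. In form: [{"jaw": jaw, "translation": [x, y, z], "rot": [ax, ay, az]}, ...]. A call has 1 to 20 rows; each row is the pose to reach, as a shift and turn from the pose commanded when the call began, along the tool's axes at that moment; what a row does not reach only later rows make up. A row lasts 1/12 s, in which the tool goes at most 41.7 mm and 7.16 degrees, less where a joint would pass 70% of its speed; a pose out of reach is approached as far as the arm can. A call with a gripper value outside its range is refused whole. The fingers move at their own pace and stop on an object; "squeeze" is the grip in N (left out, the last holds). Time passes only in rows, so rows that repeat a pose let the fingers close. It gives the time, the measured TCP pose, the force, the opening and the grip force at its end, in the units of the state.
- telemetry.sense(): the state, without advancing time (a new reading comes with each control period).
- cams.read_camera(name): name is "scene" or "top" or "wrist"; returns a dict with "image" (480x640x3 uint8, red, green, blue), "fx", "fy", "cx", "cy" (pixels), "R" (3x3) and "t" (3): a world point X has camera coordinates R X + t; the wrist camera has in their place "mount" (4x4, takes a point from camera to tool coordinates, whose origin is the TCP and whose axes are the flange's). Camera axes: x right, y down, z forward; pixel columns grow to the right and rows downward; lengths in m; the calibration is good to about 2 mm. A picture is of the moment at which its call begins: read the wrist's pose just before it. There is no depth.
- job.sign_off(): hands the job in; it is judged then, once.
Trained networks look in a picture, given as the dict that the camera call returned (one of the last four; its "shot" number tells which), for a name from the list of things; names that differ only in an ending like _2 or _b are one class to them, and where a whole thing is asked for, a point or a joint stands for the part that bears it (a point fixed in the world has none). Each returns a list of dicts, best first, with "confidence" (0 to 1); they miss things now and then, are a little off and sometimes report something else, mostly with a low value. They report only what shows in the picture. A call takes as long as a camera call.
- nets.masks_of(picture, name): "pixels" (480x640 bool, what is visible of it) and "position" ([column, row] in pixels, amid what is visible of it).
- nets.spot_point(picture, name): "position" ([column, row] in pixels: a listed point, or the origin of a listed thing).
The state is a dict: "clock": time; "q": joint angles; "dq": joint speeds; "joint_torque": joint torques, N m; "ee_pos": TCP position; "tcp_rot": TCP orientation; "force": force on the tool from outside, world axes, zero at the start; "moment": the same for the moment, N m; "gripper_width": finger opening in m; "grip_force": force on a finger pad.
Only numpy, scipy, OpenCV 4.12 (cv2) and the standard library are available. Lean on these libraries where they do the work, as an engineer would, in place of code of your own. Each camera call takes 0.05 s, during which the arm holds its last target. There are 200 camera calls.

### The job

Open the grey instrument case for repair: take the flat-bladed pry tool, put its blade into the slot under the cover's front edge and lever the cover up, without touching the cover with the gripper. With the tool, swing the cover over gently until it rests fully back against its stop, then lay the tool flat on the bench clear of the case, leaving the screwdriver and radio modules undisturbed.

Things in the scene. Friction and masses are not known exactly. Their poses are not given: they have to be found in the camera images.
- case: grey metal instrument case fixed to the bench, 110 deep (x) x 140 wide (y) x 64 mm high without its cover; hollow, walls 5 mm, low circuit board and battery cell inside (below 26 mm). Origin: centre of its underside, on the bench; z up; its front (slot side) faces its own -x, the hinge is along its back (+x)
- slot (a point): centre of the pry slot's mouth in the front face of the case: slot 32 mm wide (y) x 8 mm high (z 56 to 64 mm above the bench), right under the front edge of the closed cover, open to the hollow inside (only the 5 mm wall to pass). Axes as the case
- cover: flat grey cover plate on the case, 107 x 140 x 6 mm, flush with front and sides. Origin on the hinge axis, middle of the hinge, in the plane of the cover's underside; when closed its axes are as the case's and it reaches 107 mm to -x; it turns with the cover
- cover_hinge (a point): point on the hinge axis (along the case's y), 52 mm behind the case's centre, 64 mm above the bench
- cover_lip (a point): middle of the cover's front edge, at its underside, 107 mm from the hinge axis
- cover_angle (a joint): opening angle of the cover, rad: 0 closed, grows as the front edge rises, 1.57 upright, 1.9 lying back against its stop. The hinge is stiff: the cover stays where it is left; about 1.5 N at the lip lifts it
- pry_tool: pry tool, 155 mm long, 80 g, loose on the bench: black square handle 80 x 20 x 20 mm and flat straight steel blade 14 mm wide, 2.4 mm thick, 75 mm long. Origin: underside of the handle, 25 mm behind the blade's root (good place to grip, across y); x along the tool to the blade, z up when lying; handle from x=-55 to +25 mm, blade from +25 to +100 mm at z=10 mm (mid-height of the handle)
- pry_tip (a point): middle of the blade's tip, 100 mm ahead of the tool's origin and 10 mm above the handle's underside
- driver: bystander: red-handled screwdriver with a round shaft, 180 mm, lying on the bench; origin at its middle, on the bench
- module_a: bystander: black radio module, 115 x 65 x 41 mm, left of the case
- module_b: bystander: black radio module, 115 x 65 x 41 mm, right of the case

How it is judged:
On the way, in this order (a step that is already met when the one before it is completed fails the run):
1. the cover is levered up by the tool (open more than 0.12 rad, tool bearing on it) (value of joint cover_angle above 0.12 rad and contact force between pry_tool and cover above 0.05 N), for 0.05 s.
2. the cover, still with the tool on it, reaches its stop (beyond 1.8 rad) (value of joint cover_angle above 1.8 rad and contact force between pry_tool and cover above 0.02 N), for 0.02 s.
At the end, for the whole second after the job is handed in: the cover lies back at its stop (angle above 1.8 rad of 1.9); the pry tool lies flat on the bench (origin and tip both less than 30 mm above it), still and not touching the case (value of joint cover_angle above 1.8 rad and height (world z) of pry_tool between -0.01 and 0.03 m and height (world z) of pry_tip between -0.01 and 0.03 m and contact force between pry_tool and case below 0.05 N and linear speed of pry_tool below 0.02 m/s).
It fails at once if the gripper or arm touches the cover (contact force between any of the fingers, the arm and cover above 0.5 N).
It fails at once if the cover is flung (faster than 3 rad/s) (velocity of joint cover_angle above 3 rad/s or velocity of joint cover_angle below -3 rad/s).
It fails at once if the screwdriver or a radio module is moved more than 30 mm (distance of any of driver, module_a, module_b from where it was at the start of the episode above 0.03 m).
It also fails if it takes over 61 s, if anything falls off the work surface, if the arm or the gripper's body presses on something with over 40 N, if the wrist force passes 120 N, or if a joint passes its speed limit or range.

## Working session

There is one attempt and no reset: what is moved stays moved. The work goes in short steps, Python scripts to look and compute and a tool call to move; the robot and the scene stay as the last step left them, time stands still between calls to the robot, and variables do not carry over. Pictures are saved under pics/ and viewed, at most 12 in all, crops included, and the job is handed in when it is done.

Besides the shell and the picture viewer there is one more tool, called by a JSON object that holds its "api" and its "payload", one argument or row to a line. arm_command: Moves the arm, as the interface text tells. Its arguments: {"type":"object","properties":{"increments":{"type":"array","items":{"type":"object","properties":{"jaw":{"type":"number"},"translation":{"type":"array","items":{"type":"number"}},"rot":{"type":"array","items":{"type":"number"}}}}},"squeeze":{"type":"number"}},"required":["increments"]}

```bash
mkdir -p pics; cat > h.py <<'E'
import numpy as np, cv2
from cell import telemetry, cams, job, nets
from scipy.spatial.transform import Rotation as Ro
def ray(p,px):
    R=np.array(p["R"]);t=np.array(p["t"])
    d=R.T@np.array([(px[0]-p["cx"])/p["fx"],(px[1]-p["cy"])/p["fy"],1]);return -R.T@t,d
def onz(p,px,z):
    c,d=ray(p,px);return c+d*(z-c[2])/d[2]
def tri(p1,a,p2,b):
    c1,d1=ray(p1,a);c2,d2=ray(p2,b);A=np.stack([d1,-d2],1);s=np.linalg.lstsq(A,c2-c1,rcond=None)[0]
    x,y=c1+d1*s[0],c2+d2*s[1];return (x+y)/2,np.linalg.norm(x-y)
def save(p,n): cv2.imwrite("pics/"+n+".png",p["image"][:,:,::-1])
E
python3 - <<'E'
from h import *
np.set_printoptions(precision=4,suppress=True)
s=telemetry.sense();print(s)
T=cams.read_camera("top");S=cams.read_camera("scene");save(T,"top0");save(S,"scene0")
for p in(T,S): print(-np.array(p["R"]).T@np.array(p["t"]),p["fx"])
z=dict(case=0,slot=.06,cover=.064,cover_hinge=.064,cover_lip=.064,pry_tool=0,pry_tip=.01,driver=0,module_a=0)
for n in z:
    a=nets.spot_point(T,n);b=nets.spot_point(S,n)
    for q in a[:2]: print(n,"T",q["position"],round(q["confidence"],2),onz(T,q["position"],z[n]))
    for q in b[:2]: print(n,"S",q["position"],round(q["confidence"],2),onz(S,q["position"],z[n]))
    if a and b: print("  tri",tri(T,a[0]["position"],S,b[0]["position"]))
for n in("pry_tool","cover"):
    for q in nets.masks_of(T,n)[:1]:
        print(n,q["confidence"],q["pixels"].sum(),cv2.minAreaRect(np.argwhere(q["pixels"])[:,::-1].astype(np.float32)))
E
```

```text
{'clock': 0.0, 'q': array([-1.5508,  0.2593,  1.5361,  0.    ,  1.348 , -0.2028]), 'dq': array([-0.0006, -0.0016,  0.0004, -0.0008,  0.0002,  0.0005]), 'joint_torque': array([ -0.0014, -43.7309, -28.4003,   0.072 ,   0.0413,  -0.0002]), 'ee_pos': array([ 0.1215, -0.5359,  0.2288]), 'tcp_rot': array([-3.1398, -0.0004,  0.2228]), 'force': array([-0.5514,  1.2654, -0.6006]), 'moment': array([ 0.0057, -0.013 , -0.0038]), 'grip_force': 0.0, 'gripper_width': 0.09298687382492254}
[0.3961 0.0851 0.8971] 447.42189482847533
[-0.0508  0.6928  0.5298] 501.68550991214875
case T [333.5, 219.6] 0.83 [0.6181 0.0773 0.    ]
case S [313.3, 256.7] 0.71 [0.6112 0.0783 0.    ]
  tri (array([ 0.6171,  0.0759, -0.003 ]), np.float64(0.004492095151271669))
slot T [328.1, 238.8] 0.82 [0.5656 0.0886 0.06  ]
slot S [324.4, 241.3] 0.85 [0.5655 0.0915 0.06  ]
  tri (array([0.5666, 0.0891, 0.0585]), np.float64(0.0017719108443339548))
cover T [341.5, 186.4] 0.66 [0.6685 0.0616 0.064 ]
cover S [301.7, 218.8] 0.55 [0.6638 0.0638 0.064 ]
  tri (array([0.6685, 0.0609, 0.0616]), np.float64(0.001974370342392889))
cover_h
[... 756 characters left out ...]
36.7, 301.9] 0.93 [0.4509 0.2724 0.    ]
driver S [291.4, 331.8] 0.9 [0.4548 0.2714 0.    ]
  tri (array([0.4516, 0.2727, 0.0023]), np.float64(0.0022219488335122562))
module_a T [195.9, 224.9] 0.68 [0.6098 0.3624 0.    ]
module_a T [439.2, 210.2] 0.66 [ 0.6358 -0.1406  0.    ]
module_a S [194.1, 313.2] 0.87 [0.6069 0.3636 0.    ]
module_a S [374.3, 219.3] 0.65 [ 0.6438 -0.151   0.    ]
  tri (array([ 0.6099,  0.3626, -0.0019]), np.float64(0.0009955312365948178))
pry_tool 0.8 749 ((449.823974609375, 296.4679870605469), (11.98532485961914, 78.26239013671875), 10.30484676361084)
cover 0.81 4032 ((334.7378234863281, 212.3637237548828), (73.34100341796875, 59.410316467285156), 11.821488380432129)
```

```bash
python3 -c "
import cv2,numpy as np
a=cv2.imread('pics/top0.png');cv2.imwrite('pics/t.png',a)"
```

```text
(no output)
```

View pics/top0.png

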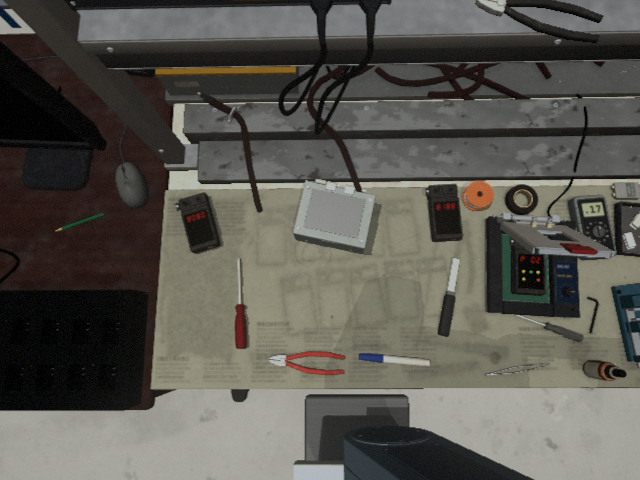

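View pics/scene0.png

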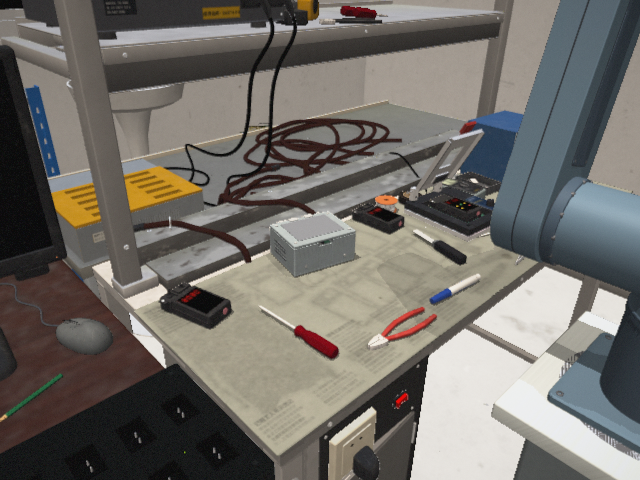

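The pictures show the case (top 335,215), the pry tool with its blade pointing away from the robot (445,309 to 452,259), and the driver at (240,310). The modules are at (198,225) and (445,212). The networks agree with this. I'll move above the tool now.

{"api": "arm_command", "payload": {
  "increments": [
    {"jaw": 0,"translation": [30,-24,0],"rot": [0,0,0.03]},
    {"jaw": 0,"translation": [60,-48,0],"rot": [0,0,0.1]},
    {"jaw": 0,"translation": [90,-73,5],"rot": [0,0,0.15]},
    {"jaw": 0,"translation": [120,-97,10],"rot": [0,0,0.2]},
    {"jaw": 0,"translation": [150,-121,15],"rot": [0,0,0.25]},
    {"jaw": 0,"translation": [180,-145,20],"rot": [0,0,0.3]},
    {"jaw": 0,"translation": [210,-169,25],"rot": [0,0,0.35]},
    {"jaw": 0,"translation": [240,-194,30],"rot": [0,0,0.4]},
    {"jaw": 0,"translation": [270,-218,35],"rot": [0,0,0.41]},
    {"jaw": 0,"translation": [300,-242,35],"rot": [0,0,0.41]},
    {"jaw": 0,"translation": [330,-266,35],"rot": [0,0,0.41]},
    {"jaw": 0,"translation": [360,-290,35],"rot": [0,0,0.41]},
    {"jaw": 0,"translation": [380,-307,35],"rot": [0,0,0.41]},
    {"jaw": 0,"translation": [393,-317,35],"rot": [0,0,0.41]},
    {"jaw": 0,"translation": [393,-317,35],"rot": [0,0,0.41]},
    {"jaw": 0,"translation": [393,-317,35],"rot": [0,0,0.41]}
  ]
}}

```text
clock: 2.43
ee_pos: [0.435, -0.1399, 0.1946]
tcp_rot: [3.141, 0.0, -0.185]
force: [-0.4, 0.1, -0.5]
gripper_width: 0.0927
grip_force: 0.0
```

```bash
cat >> h.py <<'E'
def wrist():
    s=telemetry.sense();p=dict(cams.read_camera("wrist"))
    M=np.eye(4);M[:3,:3]=Ro.from_euler("xyz",s["tcp_rot"]).as_matrix();M[:3,3]=s["ee_pos"]
    C=M@np.array(p["mount"]);R=C[:3,:3].T;raw=p;p=dict(p);p["R"]=R;p["t"]=-R@C[:3,3];return s,p
def axis(p,m,z):
    pts=np.array([onz(p,q,z)[:2] for q in np.argwhere(m)[:,::-1].astype(float)])
    c=pts.mean(0);v=np.linalg.svd(pts-c,full_matrices=False)[2][0];v*=np.sign(v[0]);u=(pts-c)@v
    n=(pts-c)@np.array([-v[1],v[0]])
    return c,np.arctan2(v[1],v[0]),c+v*u.min(),c+v*u.max(),np.percentile(n,[1,99])
E
python3 - <<'E'
from h import *
np.set_printoptions(precision=4,suppress=True)
s,p=wrist();print(s["ee_pos"],s["tcp_rot"],s["clock"]);save(p,"w1")
for n,z in(("pry_tool",0),("pry_tip",.01),("slot",.06),("case",0)):
    for q in nets.spot_point(p,n)[:1]: print(n,q["position"],q["confidence"],onz(p,q["position"],z))
for q in nets.masks_of(p,"pry_tool")[:1]: print(q["confidence"],q["pixels"].sum(),axis(p,q["pixels"],.012))
T=cams.read_camera("top")
for q in nets.masks_of(T,"pry_tool")[:1]: print(q["confidence"],q["pixels"].sum(),axis(T,q["pixels"],.012))
for q in nets.masks_of(T,"cover")[:1]:
    print(np.array([onz(T,c,.07) for c in cv2.boxPoints(cv2.minAreaRect(np.argwhere(q["pixels"])[:,::-1].astype(np.float32)))]))
E
```

```text
[ 0.435  -0.1399  0.1946] [ 3.1413  0.0002 -0.1847] 2.4333
pry_tool [327.6, 207.6] 0.84 [ 0.4426 -0.1432  0.    ]
pry_tip [334.3, 93.0] 0.83 [ 0.5333 -0.1654  0.01  ]
case [13.4, 39.7] 0.88 [0.6198 0.0756 0.    ]
0.8 3821 (array([ 0.4557, -0.1463]), np.float64(-0.23255442703034324), array([ 0.3826, -0.129 ]), array([ 0.5347, -0.165 ]), array([-0.0097,  0.0097]))
0.78 272 (array([ 0.4168, -0.1386]), np.float64(-0.23630982850589957), array([ 0.3835, -0.1306]), array([ 0.5345, -0.1669]), array([-0.0122,  0.0123]))
[[ 0.3865 -0.1079  0.07  ]
 [ 0.5254 -0.1336  0.07  ]
 [ 0.5228 -0.1528  0.07  ]
 [ 0.3841 -0.1265  0.07  ]]
```

View pics/w1.png

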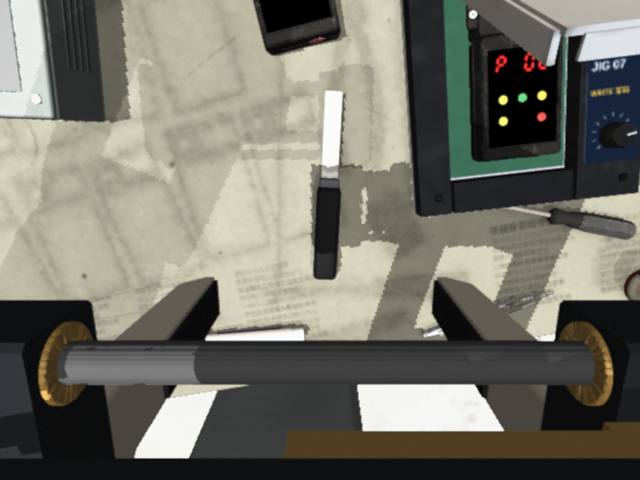

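The wrist view shows the tool clearly: blade tip at (334,93), handle end at (325,275). Its yaw is about -0.233 and its origin about (0.437,-0.142). Descending to grip it.

{"api": "arm_command", "payload": {
  "increments": [
    {"jaw": 0,"translation": [1,1,30],"rot": [0,0,0.02]},
    {"jaw": 0,"translation": [2,2,60],"rot": [0,0,0.048]},
    {"jaw": 0,"translation": [2,2,90],"rot": [0,0,0.048]},
    {"jaw": 0,"translation": [2,2,120],"rot": [0,0,0.048]},
    {"jaw": 0,"translation": [2,2,150],"rot": [0,0,0.048]},
    {"jaw": 0,"translation": [2,2,170],"rot": [0,0,0.048]},
    {"jaw": 0,"translation": [2,2,178],"rot": [0,0,0.048]},
    {"jaw": 0,"translation": [2,2,181],"rot": [0,0,0.048]},
    {"jaw": 0,"translation": [2,2,181],"rot": [0,0,0.048]},
    {"jaw": 1,"translation": [2,2,181],"rot": [0,0,0.048]},
    {"jaw": 1,"translation": [2,2,181],"rot": [0,0,0.048]},
    {"jaw": 1,"translation": [2,2,181],"rot": [0,0,0.048]},
    {"jaw": 1,"translation": [2,2,181],"rot": [0,0,0.048]},
    {"jaw": 1,"translation": [2,2,181],"rot": [0,0,0.048]},
    {"jaw": 1,"translation": [2,2,181],"rot": [0,0,0.048]},
    {"jaw": 1,"translation": [2,2,181],"rot": [0,0,0.048]},
    {"jaw": 1,"translation": [2,2,181],"rot": [0,0,0.048]},
    {"jaw": 1,"translation": [2,2,181],"rot": [0,0,0.048]}
  ],
  "squeeze": 50
}}

```text
clock: 4.38
ee_pos: [0.4364, -0.1427, 0.0137]
tcp_rot: [-3.142, 0.0, -0.235]
force: [0.5, -0.2, -0.1]
gripper_width: 0.0378
grip_force: 0.0
```

{"api": "arm_command", "payload": {
  "increments": [
    {"jaw": 1,"translation": [0,0,0],"rot": [0,0,0]},
    {"jaw": 1,"translation": [0,0,0],"rot": [0,0,0]},
    {"jaw": 1,"translation": [0,0,0],"rot": [0,0,0]},
    {"jaw": 1,"translation": [0,0,0],"rot": [0,0,0]},
    {"jaw": 1,"translation": [0,0,0],"rot": [0,0,0]},
    {"jaw": 1,"translation": [0,0,0],"rot": [0,0,0]},
    {"jaw": 1,"translation": [0,0,0],"rot": [0,0,0]},
    {"jaw": 1,"translation": [0,0,-15],"rot": [0,0,0]},
    {"jaw": 1,"translation": [0,0,-40],"rot": [0,0,0]},
    {"jaw": 1,"translation": [0,0,-70],"rot": [0,0,0]},
    {"jaw": 1,"translation": [0,0,-100],"rot": [0,0,0]},
    {"jaw": 1,"translation": [0,0,-120],"rot": [0,0,0]},
    {"jaw": 1,"translation": [0,0,-120],"rot": [0,0,0]}
  ]
}}

```text
clock: 5.47
ee_pos: [0.4389, -0.1442, 0.1378]
tcp_rot: [3.139, -0.008, -0.235]
force: [1.6, -0.3, -0.2]
gripper_width: 0.0196
grip_force: 50.0
```

```bash
python3 - <<'E'
from h import *
np.set_printoptions(precision=4,suppress=True)
s,p=wrist();print(s["ee_pos"],s["tcp_rot"],s["clock"],s["grip_force"],s["gripper_width"]);save(p,"w2")
T=cams.read_camera("top");S=cams.read_camera("scene");save(T,"t2")
for n in("pry_tip","slot","case","cover_hinge","cover_lip"):
    P=[]
    for c,k in((p,"W"),(T,"T"),(S,"S")):
        for q in nets.spot_point(c,n)[:1]: P.append((c,q["position"]));print(n,k,q["position"],round(q["confidence"],2))
    for i in range(len(P)):
        for j in range(i): print("   ",*tri(*P[j],*P[i]))
for n in("cover","case"):
    for q in nets.masks_of(T,n)[:2]:
        m=q["pixels"];print(n,q["confidence"],q["position"],m.sum(),np.array([onz(T,c,.07) for c in cv2.boxPoints(cv2.minAreaRect(np.argwhere(m)[:,::-1].astype(np.float32)))]))
im=T["image"][160:270,270:400,::-1];cv2.imwrite("pics/case.png",cv2.resize(im,None,fx=5.5,fy=5.4,interpolation=cv2.INTER_CUBIC))
E
```

```text
[ 0.4389 -0.1442  0.1378] [ 3.139  -0.0078 -0.2351] 5.4667 49.99339699745178 0.019584850773403446
pry_tip W [326.2, 41.9] 0.8
pry_tip T [472.1, 246.6] 0.96
pry_tip S [424.5, 178.6] 0.86
    [ 0.5419 -0.1695  0.104 ] 0.0037274822704041846
    [ 0.5341 -0.1702  0.133 ] 0.008611284206559879
    [ 0.53   -0.1621  0.1355] 0.010670642343358062
slot T [328.8, 241.9] 0.86
slot S [324.3, 241.2] 0.98
    [0.5625 0.0897 0.06  ] 0.007351568847392588
case T [332.3, 216.1] 0.71
case S [314.4, 256.3] 0.67
    [ 0.6208  0.0754 -0.0026] 0.013675946107223051
cover_hinge T [339.7, 188.3] 0.84
cover_hinge S [299.7, 221.8] 0.81
    [0.6677 0.0653 0.0558] 0.0010476704950197484
cover_lip W [326.1, 290.8] 0.16
cover_lip T [325.9, 241.6] 0.83
cover_lip S [326.8, 239.7] 0.68
    [ 0.5048 -0.0323  0.2548] 0.24892392508279712
    [ 0.509  -0.041   0.0638] 0.2636618936108731
    [0.5586 0.0925 0.0668] 0.0008896221579284221
case 0.86 [336.7, 213.5] 4529 [[ 0.563   0.158   0.07  ]
 [ 0.6889  0.1342  0.07  ]
 [ 0.6579 -0.0054  0.07  ]
 [ 0.5341  0.022   0.07  ]]
```

View pics/case.png

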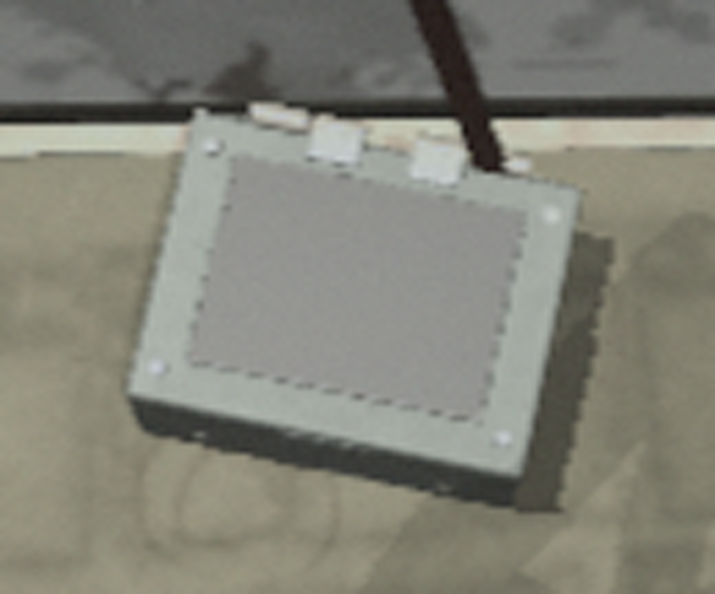

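The enlarged top view shows the cover's corners at about (130,395), (520,475), (197,115) and (578,190) in the crop. I'll fit the case pose to them.

```bash
python3 - <<'E'
from h import *
from scipy.optimize import least_squares
np.set_printoptions(precision=4,suppress=True)
T=cams.read_camera("top");S=cams.read_camera("scene")
c=np.array([[130,395],[520,475],[197,115],[578,190]],float)
px=(c+.5)/[5.5,5.4]-.5+[270,160]
W=np.array([onz(T,q,.07)[:2] for q in px]);print(W)
L=np.array([[-55,70],[-55,-70],[52,70],[52,-70]])/1000
def f(v): 
    R=np.array([[np.cos(v[2]),-np.sin(v[2])],[np.sin(v[2]),np.cos(v[2])]]);return (L@R.T+v[:2]-W).ravel()
r=least_squares(f,[.617,.077,-.2]);v=r.x;print(v,f(v))
a=v[2];ux=np.array([np.cos(a),np.sin(a)]);print("slot",v[:2]-.055*ux,"hinge",v[:2]+.052*ux)
def proj(p,X):
    q=np.array(p["R"])@X+np.array(p["t"]);return [p["fx"]*q[0]/q[2]+p["cx"],p["fy"]*q[1]/q[2]+p["cy"]]
im=S["image"][:,:,::-1].copy()
uy=np.array([-ux[1],ux[0]])
for x,y,z in [(-.055,.07,.07),(-.055,-.07,.07),(.052,.07,.07),(.052,-.07,.07),(-.055,-.016,.06),(-.055,.016,.06),(-.055,.07,0),(-.055,-.07,0)]:
    q=proj(S,np.append(v[:2]+x*ux+y*uy,z));cv2.drawMarker(im,(int(q[0]*1+.5),int(q[1]+.5)),(0,0,255),cv2.MARKER_CROSS,5,1)
cv2.imwrite("pics/s3.png",cv2.resize(im[190:290,250:380],None,fx=6,fy=6,interpolation=cv2.INTER_CUBIC))
im=S["image"][140:260,370:500,::-1];cv2.imwrite("pics/s3b.png",cv2.resize(im,None,fx=5,fy=5,interpolation=cv2.INTER_CUBIC))
E
```

```text
[[ 0.576   0.1545]
 [ 0.5462  0.0211]
 [ 0.6786  0.1316]
 [ 0.649  -0.0016]]
[ 0.6139  0.0761 -0.2188] [-0.0006  0.0019 -0.0012 -0.0014  0.0013  0.0016  0.0005 -0.002 ]
slot [0.5602 0.088 ] hinge [0.6647 0.0648]
```

View pics/s3.png

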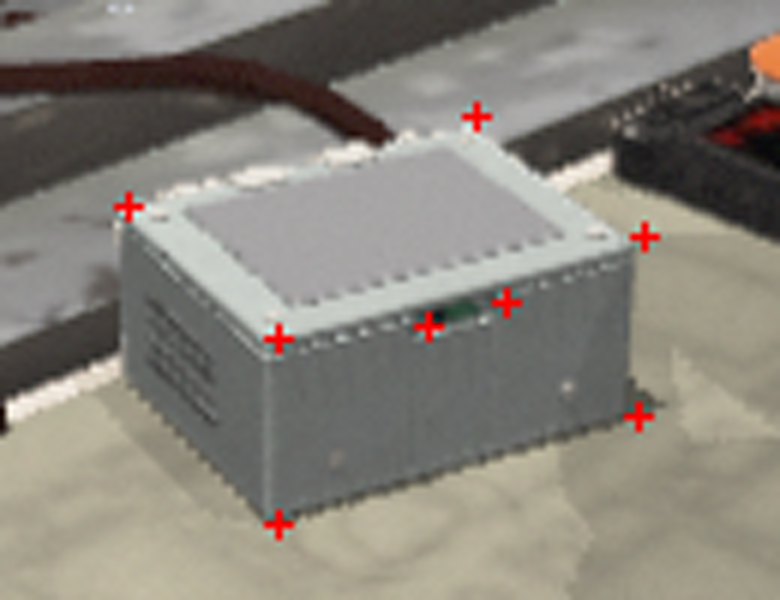

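The fit overlays the case within about 2 mm: the slot is seen at (430–485, 310) in the crop, and the fit marks it slightly to the right. Moving to a stand-off in front of the slot.

{"api": "arm_command", "payload": {
  "increments": [
    {"jaw": 1,"translation": [-7,-28,0],"rot": [0,0,0]},
    {"jaw": 1,"translation": [-14,-56,0],"rot": [0,0,0]},
    {"jaw": 1,"translation": [-21,-84,0],"rot": [0,0,0]},
    {"jaw": 1,"translation": [-28,-112,0],"rot": [0,0,0]},
    {"jaw": 1,"translation": [-35,-140,0],"rot": [0,0,-0.01]},
    {"jaw": 1,"translation": [-42,-168,0],"rot": [0,0,-0.016]},
    {"jaw": 1,"translation": [-49,-196,10],"rot": [0,0,-0.016]},
    {"jaw": 1,"translation": [-56,-224,25],"rot": [0,0,-0.016]},
    {"jaw": 1,"translation": [-61,-243,42],"rot": [0,0,-0.016]},
    {"jaw": 1,"translation": [-63,-251,58],"rot": [0,0,-0.016]},
    {"jaw": 1,"translation": [-63,-251,68],"rot": [0,0,-0.016]},
    {"jaw": 1,"translation": [-63,-251,70],"rot": [0,0,-0.016]},
    {"jaw": 1,"translation": [-63,-251,70],"rot": [0,0,-0.016]},
    {"jaw": 1,"translation": [-63,-251,70],"rot": [0,0,-0.016]},
    {"jaw": 1,"translation": [-63,-251,70],"rot": [0,0,-0.016]}
  ],
  "squeeze": 60
}}

```text
clock: 7.82
ee_pos: [0.4344, 0.1156, 0.0645]
tcp_rot: [-3.141, -0.002, -0.22]
force: [-0.4, 0.4, -0.7]
gripper_width: 0.0193
grip_force: 60.0
```

```bash
python3 - <<'E'
from h import *
np.set_printoptions(precision=4,suppress=True)
s=telemetry.sense();print(s["ee_pos"],s["tcp_rot"],s["clock"])
T=cams.read_camera("top");S=cams.read_camera("scene")
for n in("pry_tip","slot","pry_tool"):
    P=[]
    for c,k in((T,"T"),(S,"S")):
        for q in nets.spot_point(c,n)[:1]: P.append((c,q["position"]));print(n,k,q["position"],round(q["confidence"],2))
    if len(P)==2: print("   ",*tri(*P[0],*P[1]))
def proj(p,X):
    q=np.array(p["R"])@X+np.array(p["t"]);return [p["fx"]*q[0]/q[2]+p["cx"],p["fy"]*q[1]/q[2]+p["cy"]]
M=Ro.from_euler("xyz",s["tcp_rot"]).as_matrix()
print("pred tip",s["ee_pos"]+M@[.1,0,.0037],proj(S,s["ee_pos"]+M@[.1,0,.0037]),proj(T,s["ee_pos"]+M@[.1,0,.0037]))
k=lambda i,a,b,c,d,f: cv2.resize(i[a:b,c:d,::-1],(400,560),interpolation=cv2.INTER_CUBIC)
cv2.imwrite("pics/p4.png",np.hstack([k(S["image"],200,312,300,380,0),k(T["image"],200,312,290,370,0)]))
E
```

```text
[0.4344 0.1156 0.0645] [-3.1412 -0.0016 -0.22  ] 7.8167
pry_tip S [335.7, 247.8] 0.67
slot T [328.0, 242.4] 0.73
slot S [326.1, 242.5] 0.88
    [0.5602 0.0898 0.0585] 0.003142379342509801
pry_tool S [366.2, 278.1] 0.73
pred tip [0.532  0.0938 0.0609] [np.float64(335.64135048298), np.float64(247.51351037545982)] [np.float64(325.46733186196764), np.float64(256.1329080475012)]
```

View pics/p4.png

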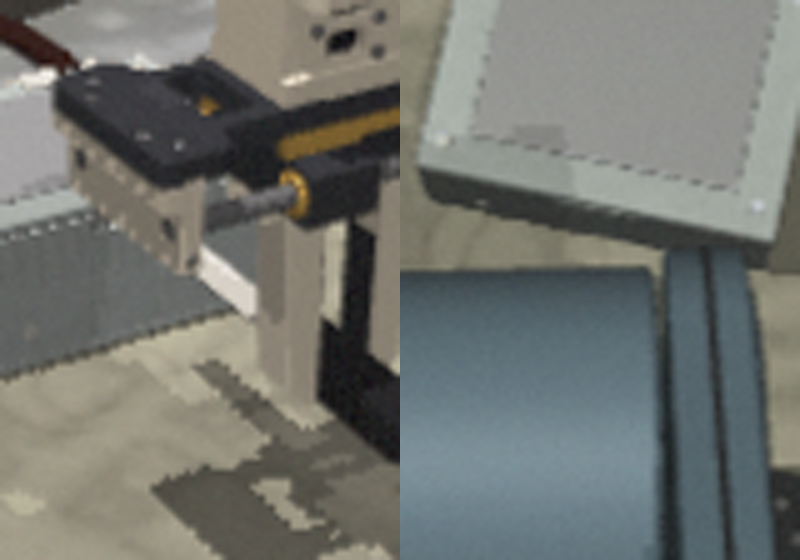

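The predicted blade tip matches the scene picture at about (336,248) px. I'll shift 2 mm toward the slot centre and insert.

{"api": "arm_command", "payload": {
  "increments": [
    {"jaw": 1,"translation": [5,-2,0.7],"rot": [0,0,0]},
    {"jaw": 1,"translation": [10,-2,0.7],"rot": [0,0,0]},
    {"jaw": 1,"translation": [15,-2,0.7],"rot": [0,0,0]},
    {"jaw": 1,"translation": [20,-2,0.7],"rot": [0,0,0]},
    {"jaw": 1,"translation": [24,-2,0.7],"rot": [0,0,0]},
    {"jaw": 1,"translation": [28,-2,0.7],"rot": [0,0,0]},
    {"jaw": 1,"translation": [31,-2,0.7],"rot": [0,0,0]},
    {"jaw": 1,"translation": [34,-2,0.7],"rot": [0,0,0]},
    {"jaw": 1,"translation": [36,-2,0.7],"rot": [0,0,0]},
    {"jaw": 1,"translation": [36,-2,0.7],"rot": [0,0,0]},
    {"jaw": 1,"translation": [36,-2,0.7],"rot": [0,0,0]}
  ]
}}

```text
clock: 9.13
ee_pos: [0.4691, 0.1101, 0.0629]
tcp_rot: [3.142, 0.0, -0.219]
force: [-0.4, 0.0, -0.1]
gripper_width: 0.0193
grip_force: 60.0
```

{"api": "arm_command", "payload": {
  "increments": [
    {"jaw": 1,"translation": [3,0,0],"rot": [0,0,0]},
    {"jaw": 1,"translation": [6,0,0],"rot": [0,0,0]},
    {"jaw": 1,"translation": [9,0,0],"rot": [0,0,0]},
    {"jaw": 1,"translation": [11,0,0],"rot": [0,0,0]},
    {"jaw": 1,"translation": [11,0,0],"rot": [0,0,0]},
    {"jaw": 1,"translation": [11,0,0],"rot": [0,0,0]}
  ]
}}

```text
clock: 9.63
ee_pos: [0.48, 0.1077, 0.0629]
tcp_rot: [-3.142, 0.0, -0.219]
force: [0.9, -0.5, -0.8]
gripper_width: 0.0194
grip_force: 60.0
```

```bash
python3 - <<'E'
from h import *
s=telemetry.sense();print(s["ee_pos"],s["force"],s["moment"])
S=cams.read_camera("scene")
cv2.imwrite("pics/p5.png",cv2.resize(S["image"][180:300,250:400,::-1],None,fx=5,fy=5,interpolation=cv2.INTER_CUBIC))
a=-.219;u=np.array([np.cos(a),np.sin(a),0])
h=np.array([.666,.066,.064]);tip=s["ee_pos"]+.1*u-[0,0,.0037];print(tip,(h-tip)@u)
r=.091;b=tip
for th in (.0,.05,.1,.2,.3,.45,.6,.75,.9,1.05,1.2,1.35,1.5,1.65,1.8,1.9):
    # contact: blade tip top edge for small th
    print(th,round(1000*((r-r*np.cos(th))),1),round(1000*(r*np.sin(th)),1))
E
```

```text
[0.48002894 0.10772411 0.06292253] [ 0.88379519 -0.52978542 -0.78706858] [ 0.03782418 -0.00563728  0.06022444]
[0.57764045 0.08599875 0.05922253] 0.09059389509645424
0.0 0.0 0.0
0.05 0.1 4.5
0.1 0.5 9.1
0.2 1.8 18.1
0.3 4.1 26.9
0.45 9.1 39.6
0.6 15.9 51.4
0.75 24.4 62.0
0.9 34.4 71.3
1.05 45.7 78.9
1.2 58.0 84.8
1.35 71.1 88.8
1.5 84.6 90.8
1.65 98.2 90.7
1.8 111.7 88.6
1.9 120.4 86.1
```

View pics/p5.png

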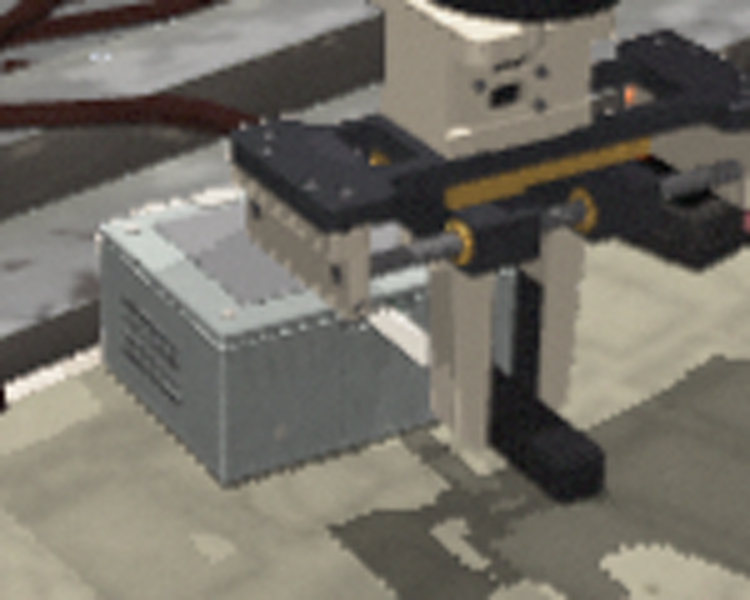

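The blade is in the slot, seen at about (400,330) in the crop. Now I'll lever the cover up.

{"api": "arm_command", "payload": {
  "increments": [
    {"jaw": 1,"translation": [0,0,-2],"rot": [0,0,0]},
    {"jaw": 1,"translation": [0,0,-4],"rot": [0,0,0]},
    {"jaw": 1,"translation": [0,0,-6],"rot": [0,0,0]},
    {"jaw": 1,"translation": [0,0,-8],"rot": [0,0,0]},
    {"jaw": 1,"translation": [0.5,0,-11],"rot": [0,0,0]},
    {"jaw": 1,"translation": [1,0,-14],"rot": [0,0,0]},
    {"jaw": 1,"translation": [1.5,0,-17],"rot": [0,0,0]},
    {"jaw": 1,"translation": [2,0,-20],"rot": [0,0,0]},
    {"jaw": 1,"translation": [2.5,0,-23],"rot": [0,0,0]},
    {"jaw": 1,"translation": [3,0,-26],"rot": [0,0,0]},
    {"jaw": 1,"translation": [4,0,-30],"rot": [0,0,0]},
    {"jaw": 1,"translation": [4,0,-30],"rot": [0,0,0]}
  ]
}}

```text
clock: 10.68
ee_pos: [0.4847, 0.1068, 0.0939]
tcp_rot: [-3.141, -0.002, -0.219]
force: [-0.1, -0.5, -0.5]
gripper_width: 0.0196
grip_force: 60.0
```

```bash
python3 - <<'E'
from h import *
s=telemetry.sense();print(s["ee_pos"],s["tcp_rot"],s["force"],s["moment"])
S=cams.read_camera("scene")
for n in ("pry_tip","cover_lip","pry_tool"): print(n,[(q["position"],q["confidence"]) for q in nets.spot_point(S,n)[:1]])
cv2.imwrite("pics/p6.png",cv2.resize(S["image"][170:290,250:400,::-1],None,fx=5,fy=5,interpolation=cv2.INTER_CUBIC))
E
```

```text
[0.48468567 0.10682225 0.09389164] [-3.14127097e+00 -1.74703764e-03 -2.19262547e-01] [-0.08229129 -0.48409129 -0.45372525] [0.01174699 0.14876381 0.01652612]
pry_tip [([320.1, 224.6], 0.58)]
cover_lip [([327.8, 223.8], 0.69)]
pry_tool [([347.2, 252.5], 0.67)]
```

View pics/p6.png

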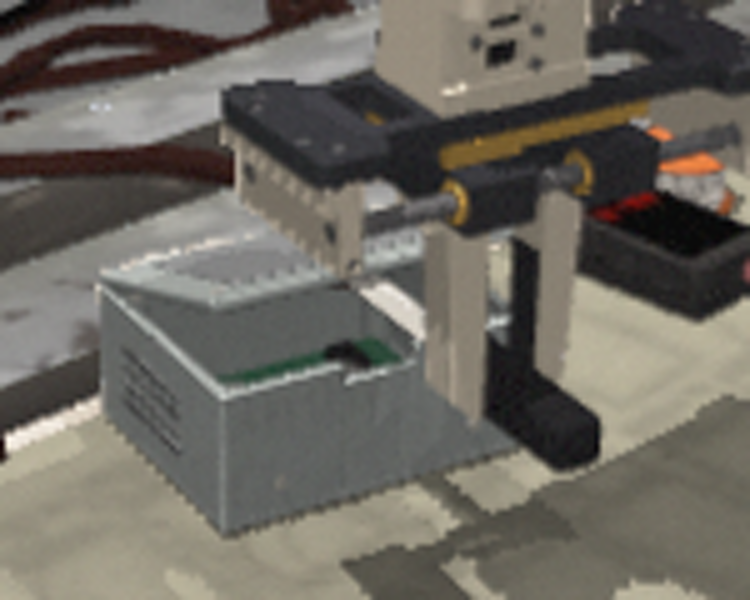

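The cover is open about 0.3 rad, with the blade under its lip near (400,310). Continuing along the arc.

{"api": "arm_command", "payload": {
  "increments": [
    {"jaw": 1,"translation": [2.5,0,-7.4],"rot": [0,0,0]},
    {"jaw": 1,"translation": [5.4,0,-14],"rot": [0,0,0]},
    {"jaw": 1,"translation": [9,0,-20.4],"rot": [0,0,0]},
    {"jaw": 1,"translation": [13,0,-26.5],"rot": [0,0,0]},
    {"jaw": 1,"translation": [17.4,0,-32.2],"rot": [0,0,0]},
    {"jaw": 1,"translation": [22.3,0,-37.6],"rot": [0,0,0]},
    {"jaw": 1,"translation": [27.6,0,-42.6],"rot": [0,0,0]},
    {"jaw": 1,"translation": [33.3,0,-47],"rot": [0,0,0]},
    {"jaw": 1,"translation": [39.4,0,-51],"rot": [0,0,0]},
    {"jaw": 1,"translation": [45.7,0,-54.7],"rot": [0,0,0]},
    {"jaw": 1,"translation": [52.4,0,-57.7],"rot": [0,0,0]},
    {"jaw": 1,"translation": [59.2,0,-60.2],"rot": [0,0,0]},
    {"jaw": 1,"translation": [66,0,-62.2],"rot": [0,0,0]},
    {"jaw": 1,"translation": [73.3,0,-63.6],"rot": [0,0,0]},
    {"jaw": 1,"translation": [80.6,0,-64],"rot": [0,0,0]},
    {"jaw": 1,"translation": [80.6,0,-64],"rot": [0,0,0]}
  ]
}}

```text
clock: 12.22
ee_pos: [0.5645, 0.0889, 0.1571]
tcp_rot: [-3.141, -0.002, -0.219]
force: [0.5, -0.4, -0.3]
gripper_width: 0.0194
grip_force: 60.0
```

```bash
python3 - <<'E'
from h import *
s=telemetry.sense();print(s["ee_pos"],s["tcp_rot"],s["force"],s["moment"])
S=cams.read_camera("scene")
for n in ("pry_tip","cover_lip","pry_tool"): print(n,[(q["position"],q["confidence"]) for q in nets.spot_point(S,n)[:1]])
cv2.imwrite("pics/p7.png",cv2.resize(S["image"][130:280,240:400,::-1],None,fx=4,fy=4,interpolation=cv2.INTER_CUBIC))
E
```

```text
[0.56446556 0.08893842 0.15710585] [-3.14130063e+00 -1.91445125e-03 -2.19495922e-01] [ 0.47150554 -0.36997917 -0.33429585] [ 0.03968014 -0.0246472   0.03067079]
pry_tip [([300.6, 178.9], 0.7)]
cover_lip [([299.9, 172.7], 0.79)]
pry_tool [([325.5, 199.8], 0.93)]
```

View pics/p7.png

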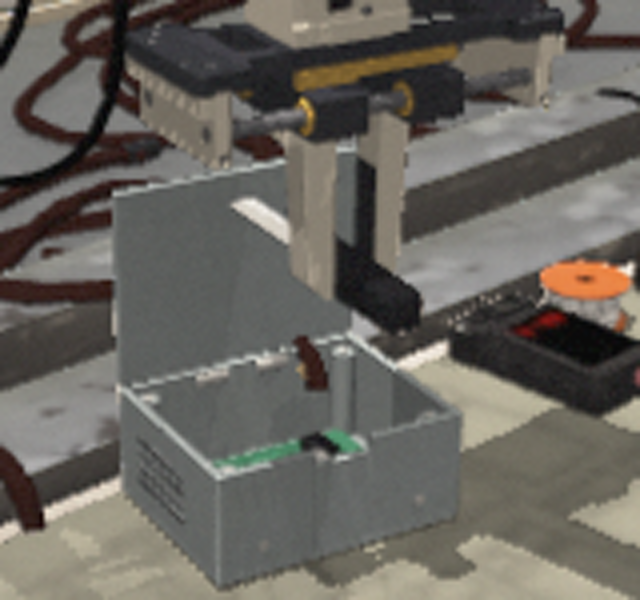

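The cover is about upright with the blade on its inside near (240,205). Continuing to the stop.

{"api": "arm_command", "payload": {
  "increments": [
    {"jaw": 1,"translation": [6,0,0],"rot": [0,0,0]},
    {"jaw": 1,"translation": [12,0,0],"rot": [0,0,0]},
    {"jaw": 1,"translation": [17,0,1],"rot": [0,0,0]},
    {"jaw": 1,"translation": [22,0,1],"rot": [0,0,0]},
    {"jaw": 1,"translation": [26,0,2],"rot": [0,0,0]},
    {"jaw": 1,"translation": [30,0,3],"rot": [0,0,0]},
    {"jaw": 1,"translation": [33,0,4],"rot": [0,0,0]},
    {"jaw": 1,"translation": [34.5,0,4.5],"rot": [0,0,0]},
    {"jaw": 1,"translation": [36,0,4.5],"rot": [0,0,0]},
    {"jaw": 1,"translation": [36,0,4.5],"rot": [0,0,0]}
  ]
}}

```text
clock: 13.25
ee_pos: [0.5958, 0.0819, 0.152]
tcp_rot: [3.141, 0.004, -0.219]
force: [-6.8, 1.6, 2.7]
gripper_width: 0.0196
grip_force: 60.0
```

```bash
python3 - <<'E'
from h import *
s=telemetry.sense();print(s["ee_pos"],s["tcp_rot"],s["force"],s["moment"])
S=cams.read_camera("scene")
a=-.219;u=np.array([np.cos(a),np.sin(a),0]);h=np.array([.666,.066,.064])
tip=s["ee_pos"]+.1*u-[0,0,.0037]
print("angle est",np.arctan2(tip[2]-.064,-(tip-h)@u))
def proj(p,X):
    q=np.array(p["R"])@X+np.array(p["t"]);return [p["fx"]*q[0]/q[2]+p["cx"],p["fy"]*q[1]/q[2]+p["cy"]]
for th in(1.6,1.7,1.8,1.9): print(th,proj(S,h+.107*(np.array([0,0,np.sin(th)])-u*np.cos(th))))
for n in ("pry_tip","cover_lip"): print(n,[(q["position"],q["confidence"]) for q in nets.spot_point(S,n)[:1]])
E
```

```text
[0.5958098  0.08193695 0.15200069] [ 3.14125584  0.00441391 -0.21907347] [-6.80547342  1.61924166  2.66797414] [0.25350062 0.98079828 0.0117793 ]
angle est 1.8917319096905232
1.6 [np.float64(299.2188929743681), np.float64(170.3962086580339)]
1.7 [np.float64(296.7008232722887), np.float64(169.155056563431)]
1.8 [np.float64(294.261529627709), np.float64(168.44544220838853)]
1.9 [np.float64(291.9255671478997), np.float64(168.26151943382882)]
pry_tip [([293.2, 178.2], 0.88)]
cover_lip [([293.7, 168.1], 0.68)]
```

At the stop: force is 7 N, estimated angle 1.89, and the lip pixel agrees. Pressing 1 mm more, then retracting straight back and over to the free bench spot.

{"api": "arm_command", "payload": {
  "increments": [
    {"jaw": 1,"translation": [1,0,0],"rot": [0,0,0]},
    {"jaw": 1,"translation": [1,0,0],"rot": [0,0,0]},
    {"jaw": 1,"translation": [-5,0,0],"rot": [0,0,0]},
    {"jaw": 1,"translation": [-20,0,0],"rot": [0,0,0]},
    {"jaw": 1,"translation": [-45,0,0],"rot": [0,0,0]},
    {"jaw": 1,"translation": [-75,0,0],"rot": [0,0,0]},
    {"jaw": 1,"translation": [-105,0,0],"rot": [0,0,0]},
    {"jaw": 1,"translation": [-135,0,0],"rot": [0,0,0]},
    {"jaw": 1,"translation": [-160,5,0],"rot": [0,0,0]},
    {"jaw": 1,"translation": [-160,30,0],"rot": [0,0,0]},
    {"jaw": 1,"translation": [-153,60,0],"rot": [0,0,0]},
    {"jaw": 1,"translation": [-146,90,0],"rot": [0,0,0]},
    {"jaw": 1,"translation": [-139,120,0],"rot": [0,0,0]},
    {"jaw": 1,"translation": [-132,150,0],"rot": [0,0,0]},
    {"jaw": 1,"translation": [-125,180,0],"rot": [0,0,0]},
    {"jaw": 1,"translation": [-118,210,0],"rot": [0,0,0]},
    {"jaw": 1,"translation": [-111,238,0],"rot": [0,0,0]},
    {"jaw": 1,"translation": [-107,253,0],"rot": [0,0,0]},
    {"jaw": 1,"translation": [-107,253,0],"rot": [0,0,0]},
    {"jaw": 1,"translation": [-107,253,0],"rot": [0,0,0]}
  ]
}}

```text
clock: 15.07
ee_pos: [0.4383, -0.1429, 0.1526]
tcp_rot: [3.142, -0.001, -0.222]
force: [-0.3, -0.0, -0.1]
gripper_width: 0.0194
grip_force: 60.0
```

```bash
python3 - <<'E'
from h import *
s=telemetry.sense();print(s["ee_pos"],s["tcp_rot"],s["force"])
S=cams.read_camera("scene");T=cams.read_camera("top")
M=Ro.from_euler("xyz",s["tcp_rot"]).as_matrix();print("pred tip",s["ee_pos"]+M@[.1,0,.0037])
a=nets.spot_point(S,"pry_tip");b=nets.spot_point(T,"pry_tip");print(tri(T,b[0]["position"],S,a[0]["position"]) if a and b else (a,b))
for n in ("cover_lip",): print(n,[(q["position"],q["confidence"]) for q in nets.spot_point(S,n)[:1]])
cv2.imwrite("pics/p8.png",S["image"][100:340,200:560,::-1].repeat(2,0).repeat(2,1))
E
```

```text
[ 0.43832436 -0.14288359  0.15257116] [ 3.14151661e+00 -8.63643654e-04 -2.21536536e-01] [-0.27723293 -0.03038475 -0.13520486]
pred tip [ 0.53588348 -0.16485744  0.14895753]
(array([ 0.53691009, -0.16021722,  0.15260809]), np.float64(0.0027293494996340067))
cover_lip [([291.2, 167.0], 0.76)]
```

View pics/p8.png

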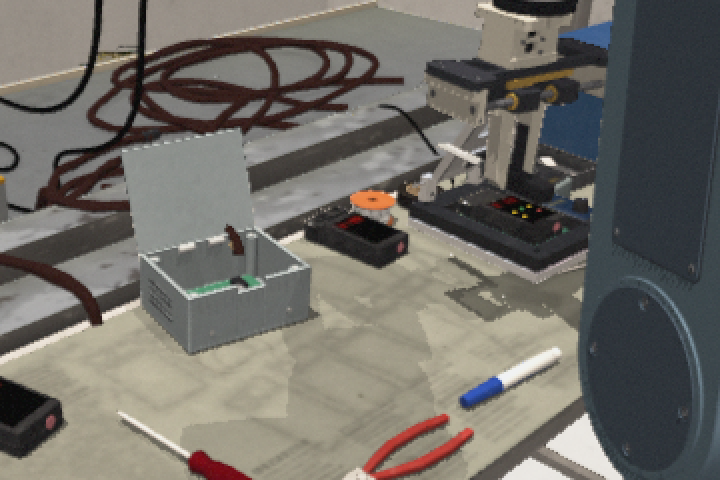

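The cover lies back (top edge 125–240, 140 in the crop) and the tool is still level in the grip. Lowering and releasing.

{"api": "arm_command", "payload": {
  "increments": [
    {"jaw": 1,"translation": [0,0,25],"rot": [0,0,0]},
    {"jaw": 1,"translation": [0,0,50],"rot": [0,0,0]},
    {"jaw": 1,"translation": [0,0,75],"rot": [0,0,0]},
    {"jaw": 1,"translation": [0,0,100],"rot": [0,0,0]},
    {"jaw": 1,"translation": [0,0,120],"rot": [0,0,0]},
    {"jaw": 1,"translation": [0,0,130],"rot": [0,0,0]},
    {"jaw": 1,"translation": [0,0,135],"rot": [0,0,0]},
    {"jaw": 1,"translation": [0,0,137.5],"rot": [0,0,0]},
    {"jaw": 1,"translation": [0,0,137.5],"rot": [0,0,0]},
    {"jaw": 1,"translation": [0,0,137.5],"rot": [0,0,0]},
    {"jaw": 0.5,"translation": [0,0,137.5],"rot": [0,0,0]},
    {"jaw": 0.5,"translation": [0,0,137.5],"rot": [0,0,0]},
    {"jaw": 0.5,"translation": [0,0,137.5],"rot": [0,0,0]},
    {"jaw": 0.5,"translation": [0,0,137.5],"rot": [0,0,0]},
    {"jaw": 0.5,"translation": [0,0,137.5],"rot": [0,0,0]},
    {"jaw": 0.5,"translation": [0,0,137.5],"rot": [0,0,0]},
    {"jaw": 0.5,"translation": [0,0,137.5],"rot": [0,0,0]},
    {"jaw": 0.5,"translation": [0,0,137.5],"rot": [0,0,0]}
  ]
}}

```text
clock: 16.82
ee_pos: [0.4381, -0.1422, 0.0149]
tcp_rot: [-3.142, 0.0, -0.219]
force: [-0.5, -0.1, 1.0]
gripper_width: 0.046
grip_force: 0.0
```

{"api": "arm_command", "payload": {
  "increments": [
    {"jaw": 0.5,"translation": [0,0,-10],"rot": [0,0,0]},
    {"jaw": 0.5,"translation": [0,0,-30],"rot": [0,0,0]},
    {"jaw": 0.5,"translation": [0,0,-60],"rot": [0,0,0]},
    {"jaw": 0.5,"translation": [0,0,-90],"rot": [0,0,0]},
    {"jaw": 0.5,"translation": [0,0,-120],"rot": [0,0,0]},
    {"jaw": 0.5,"translation": [0,0,-140],"rot": [0,0,0]},
    {"jaw": 0.5,"translation": [0,0,-140],"rot": [0,0,0]},
    {"jaw": 0.5,"translation": [0,0,-140],"rot": [0,0,0]}
  ]
}}

```text
clock: 17.48
ee_pos: [0.4388, -0.1425, 0.1558]
tcp_rot: [3.141, -0.003, -0.219]
force: [-0.5, 0.6, -0.7]
gripper_width: 0.0466
grip_force: 0.0
```

```bash
python3 - <<'E'
from h import *
s,p=wrist();S=cams.read_camera("scene");print(s["ee_pos"],s["gripper_width"],s["clock"])
for n,z in(("pry_tool",0),("pry_tip",.01)):
    a=nets.spot_point(p,n);b=nets.spot_point(S,n)
    print(n,onz(p,a[0]["position"],z) if a else 0, tri(p,a[0]["position"],S,b[0]["position"]) if a and b else b)
print([(q["position"],q["confidence"]) for q in nets.spot_point(S,"cover_lip")[:1]])
for n in ("driver","module_a"): print(n,[onz(S,q["position"],0) for q in nets.spot_point(S,n)[:2]])
cv2.imwrite("pics/p9.png",np.hstack([cv2.resize(p["image"],(400,300)),cv2.resize(S["image"],(400,300))])[:,:,::-1])
E
```

```text
[ 0.43877047 -0.14249105  0.15577318] 0.04661890330197457 17.4833
pry_tool [ 0.44379499 -0.14113495  0.        ] (array([ 0.44096837, -0.14264136, -0.00195483]), np.float64(0.005787334431509714))
pry_tip [ 0.53856907 -0.16440955  0.01      ] (array([ 0.5391355 , -0.16428332,  0.00754289]), np.float64(0.000701306335714027))
[([291.1, 169.3], 0.92)]
driver [array([0.44902898, 0.27422184, 0.        ])]
module_a [array([ 0.63505566, -0.14457605,  0.        ]), array([0.61474019, 0.35711265, 0.        ])]
```

View pics/p9.png

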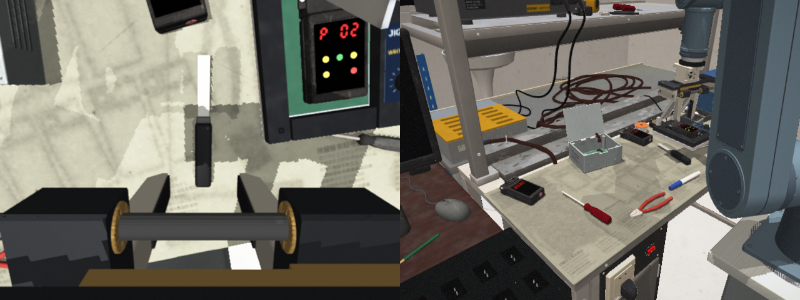

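The tool lies flat on the bench (tip at 204,57, handle end at 203,185 in the left image). The cover is back and the bystanders are undisturbed. Handing in.

```bash
python3 -c "
from cell import job
print(job.sign_off())"
```

```text
the job is handed in; nothing more can be done
None
```

The job is handed in, with no verdict returned: the pry tool levered the cover open and swung it back to its stop (about 1.89 rad by my estimate), the tool now lies flat on the bench clear of the case, and the screwdriver and radio modules show no movement.

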